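# Change the sample jar on the balance

### The job

Change over the sample on the balance by swapping two jars: the blue-capped jar on the pan goes down into the green holder in the enamel tray, and the red-capped jar that stands in that holder goes onto the middle of the pan (the cork mat is free for parking). When both stand in their new places and are let go, press the green button of the balance to start the weighing. Keep both jars upright, set them down and press gently, as the balance is delicate, and leave everything else where it is.

Things in the scene. Friction and masses are not known exactly. Their poses are not given: they have to be found in the camera images.
- jar_blue: sample jar: white cylinder 60 mm in diameter and 74 mm tall with a pale band, under a ribbed blue screw cap 46 mm in diameter from 78 to 115 mm above the underside (total height 115 mm, about 0.3 kg). Origin: centre of the underside, z up. Starts on the pan of the balance.
- jar_red: sample jar: white cylinder 60 mm in diameter and 74 mm tall with a pale band, under a ribbed red screw cap 46 mm in diameter from 78 to 115 mm above the underside (total height 115 mm, about 0.3 kg). Origin: centre of the underside, z up. Starts in the green holder.
- jar_yellow: sample jar: white cylinder 60 mm in diameter and 74 mm tall with a pale band, under a ribbed yellow screw cap 46 mm in diameter from 78 to 115 mm above the underside (total height 115 mm, about 0.3 kg). Origin: centre of the underside, z up. Bystander in the orange holder.
- balance: white laboratory balance, fixed to the table, 290 mm long (its x) by 210 mm wide (its y), flat deck 56 mm above the table; a round steel pan stands above the deck towards its +x end; a dark display and the green button are on the deck near its -x end (the robot's side). Origin: centre of the underside.
- pan (a point): centre of the top of the balance's steel pan, 80 mm above the table; the pan is flat, 120 mm in diameter, with a dark circle of 66 mm printed in its middle.
- start_top (a point): centre of the top of the round green push button (28 mm in diameter, 6 mm travel, pressed straight down, springs back) on the deck of the balance.
- start (a joint): travel of the green button in m: 0 released, 0.006 fully down; it counts as pressed beyond 0.004; about 4 N when fully down.
- holder_green: round green holder fixed in the tray: a dish of 84 mm outer diameter with a rim 13 mm high and 6 mm thick (inner diameter 72 mm); its floor is 6 mm above its origin. Origin: centre of its underside.
- holder_orange: the same holder in orange, 134 mm from the green one, holding the yellow-capped jar. Origin: centre of its underside.
- tray: white enamel tray with blue edges, fixed to the table, 200 mm (x) by 270 mm (y), walls 22 mm high; carries both holders and the brush. Origin: centre of its underside.
- mat: round cork mat fixed to the table between balance and tray, 100 mm in diameter and 4 mm thick, empty: a free parking place. Origin: centre of its underside, top 4 mm above it.
- brush: bystander: brush 190 mm long lying in the tray on its robot side, along its x axis.
- spoon: bystander: steel spoon 180 mm long lying on the table on the robot side of the mat, along its x axis.
- mug: bystander: aluminium mug, 80 mm in diameter and 90 mm tall, beyond the mat.
- bottle: bystander: amber bottle, 64 mm in diameter and 160 mm tall, at the far side.
- dish: bystander: white bowl 110 mm in diameter and 25 mm tall, at the far side.

How it is judged:
By the outcome, as a careful person would: the job done as asked, in the order asked, and still so for the second after the job is handed in, with the robot touching nothing.
It also fails if it takes over 72 s, if anything falls off the work surface, if the arm or the gripper's body presses on something with over 40 N, if the wrist force passes 120 N, or if a joint passes its speed limit or range.

### The arm

A 6-joint arm with a two-finger parallel gripper is mounted at the origin on the work surface. World frame = base frame: x ahead of the robot, y to its left, z up, the work surface at z = 0. Lengths are in m, angles in degrees, forces in N, time in s.
With the tool pointing down it reaches from about 0.25 to 0.725 m from the base axis. Payload 9.7 kg.
Tool frame: the origin (TCP) lies between the finger pads; the fingertips stand bot.tcp_to_tips ahead of it and the grasp point (between the pads) lies 2 mm behind it (bot.tcp_to_tips is the distance from the TCP to the fingertips, in m); z points along the fingers, y is the line along which they close (so a half turn about z gives the same grasp; the last joint's range is limited). The gripper opens to 85 mm and grips with 20 to 120 N. Pads are 22 mm wide; open, the fingers measure 114 mm over their backs; the gripper's body (76 mm by 85 mm) begins 54 mm behind the grasp point. The pads swing forward as they close: fully open they stand 13 mm farther back than shut.
Start: joints at [63.197, 4.979, 10.078, 95.1, 0, 90], TCP at [0.248, 0.491, 0.248] pointing down, gripper open.
Joint ranges: [-179.16, 179.16], [-48.56, 103.87], [-65.8, 70.77], [-126.05, 130.52], [-82.76, 87.17], [-180, 180]. Speed limits (degrees/s): [127.2, 127.2, 147.25, 180, 180, 180].

### API

Orientations are given as [roll, pitch, yaw] about the fixed x, y, z axes, in that order (R = Rz(yaw) Ry(pitch) Rx(roll)).
In Python, from workcell import sensors, camera, camera_params, bot gives the robot as it stands.
- The arm moves only by the tool apply_moves, never from a script. Its argument "motion" is a list of rows, each an object with "jaw": the opening, from -1 (shut) to 1 (fully open); "xyz": the shift along the tool's x, y, z in mm, a list of three; "twist": the turn about the tool's z in rad. A call has 1 to 5 rows; each row is the pose to reach, as a shift and turn from the pose commanded when the call began, along the tool's axes at that moment; what a row does not reach only later rows make up. A row lasts 1/8 s, in which the tool goes at most 62.5 mm and 10.7 degrees, less where a joint would pass 70% of its speed; a pose out of reach is approached as far as the arm can. A call with a gripper value outside its range is refused whole. The fingers move at their own pace and stop on an object; "grip_force" is the grip in N (left out, the last holds). Time passes only in rows, so rows that repeat a pose let the fingers close. It gives the time, the measured TCP pose, the force, the opening and the grip force at its end, in the units of the state.
- sensors.get_obs(): the state, without advancing time (a new reading comes with each control period).
- camera(name): name is "scene" or "top" or "wrist"; returns (picture, depth): 480x640x3 uint8, red, green, blue; 480x640 float32, m along the optical axis (not along the pixel's ray), 0 where there is no reading.
- camera_params(name): a dict with "mtx" (3x3 intrinsics, pixels), "k1" (the pictures are not rectified: a ray, as slopes to the right and down, at radius r is drawn at 1 + k1 r^2 times it, then the intrinsics apply), "rvec" (rotation vector, rad) and "tvec" (3), from world to camera coordinates, as OpenCV has them. Camera axes: x right, y down, z forward; pixel columns grow to the right and rows downward; lengths in m; the calibration is good to about 2 mm. A picture is of the moment at which its call begins: read the wrist's pose just before it. camera_params takes no time and is no camera call; for the wrist camera it gives the pose at the moment of the call.
- bot.job_done(): hands the job in; it is judged then, once.
The state is a dict: "time": time; "q": joint angles; "qd": joint speeds; "joint_efforts": joint torques, N m; "ee_pos": TCP position; "tcp_rot": TCP orientation; "wrist_force": force on the tool from outside, world axes, zero at the start; "torque": the same for the moment, N m; "opening": finger opening in m; "grasp_force": force on a finger pad.
Only numpy, scipy, OpenCV 4.12 (cv2) and the standard library are available. Lean on these libraries where they do the work, as an engineer would, in place of code of your own. Each camera call takes 0.05 s, during which the arm holds its last target. There are 200 camera calls.

## Working session

There is one attempt and no reset: what is moved stays moved. The work goes in short steps, Python scripts to look and compute and a tool call to move; the robot and the scene stay as the last step left them, time stands still between calls to the robot, and variables do not carry over. Pictures are saved under pics/ and viewed, at most 10 in all, crops included, and the job is handed in when it is done.

Besides the shell and the picture viewer there is one more tool, called after "Request:" by a JSON object that holds its "name" and its "arguments". apply_moves: Moves the arm, as the interface text tells. Its arguments: {"type":"object","properties":{"motion":{"type":"array","items":{"type":"object","properties":{"jaw":{"type":"number"},"xyz":{"type":"array","items":{"type":"number"}},"twist":{"type":"number"}}}},"grip_force":{"type":"number"}},"required":["motion"]}

```bash
ls; mkdir -p pics
cat > h.py <<'E'
import numpy as np, cv2
from workcell import sensors, camera, camera_params, bot
def P(n):
    p=camera_params(n); R=cv2.Rodrigues(np.array(p["rvec"],float))[0]
    return np.array(p["mtx"],float),float(p["k1"]),R,np.array(p["tvec"],float).ravel()
def ray(p,uv):
    K,k1,R,t=p; d=np.array([[k1,0,0,0]],float)
    s=cv2.undistortPoints(np.array(uv,float).reshape(-1,1,2),K,d).reshape(-1,2)
    D=np.c_[s,np.ones(len(s))]@R
    return -R.T@t,D
def onz(p,uv,z):
    c,D=ray(p,uv); return c+D*((z-c[2])/D[:,2])[:,None]
def pts(p,depth):
    v,u=np.mgrid[0:480,0:640]; c,D=ray(p,np.c_[u.ravel(),v.ravel()])
    return (c+D*depth.reshape(-1,1)).reshape(480,640,3)
def proj(p,X):
    K,k1,R,t=p
    return cv2.projectPoints(np.array(X,float).reshape(-1,1,3),cv2.Rodrigues(R)[0],t,K,np.array([k1,0,0,0]))[0].reshape(-1,2)
def tri(p1,uv1,p2,uv2):
    c1,d1=ray(p1,[uv1]);c2,d2=ray(p2,[uv2]);d1=d1[0];d2=d2[0]
    s=np.linalg.lstsq(np.c_[d1,-d2],c2-c1,rcond=None)[0]
    a,b=c1+d1*s[0],c2+d2*s[1]; return (a+b)/2,np.linalg.norm(a-b)
def save(img,f): cv2.imwrite(f,img[...,::-1])
E
python3 - <<'E'
from h import *
o=sensors.get_obs();print(o,bot.tcp_to_tips)
for n in("scene","top"):
    im,d=camera(n);save(im,f"pics/{n}1.png");np.savez(f"{n}1.npz",im=im,d=d);p=P(n);print(n,p[0][0,0],p[1],-p[2].T@p[3])
E
```

```text
pics
{'time': 0.0, 'q': array([6.32000966e+01, 5.00973844e+00, 1.00350080e+01, 9.51000379e+01,
       1.37719773e-03, 8.99996138e+01]), 'qd': array([ 0.05830919, -0.01230401,  0.01575086,  0.02372911,  0.01308506,
        0.02125245]), 'joint_efforts': array([-1.12496982e-03, -5.20382595e+01,  4.64809692e+01,  1.61105470e-02,
       -7.74341129e-05,  8.77762972e-06]), 'ee_pos': array([0.24788177, 0.49073885, 0.24760109]), 'tcp_rot': array([-1.79925232e+02, -1.37770049e-03,  1.53200481e+02]), 'wrist_force': array([-0.03555243,  0.91867167,  0.13739573]), 'torque': array([0.05184639, 0.05636524, 0.02116458]), 'grasp_force': 0.0, 'opening': 0.08502106504013424} 0.017
scene 527.8769703258366 0.03873713364848451 [1.30952802 0.25252288 0.95423348]
top 471.6952517915657 -0.05348239896489574 [0.4663389  0.00881333 0.93911319]
```

View pics/scene1.png

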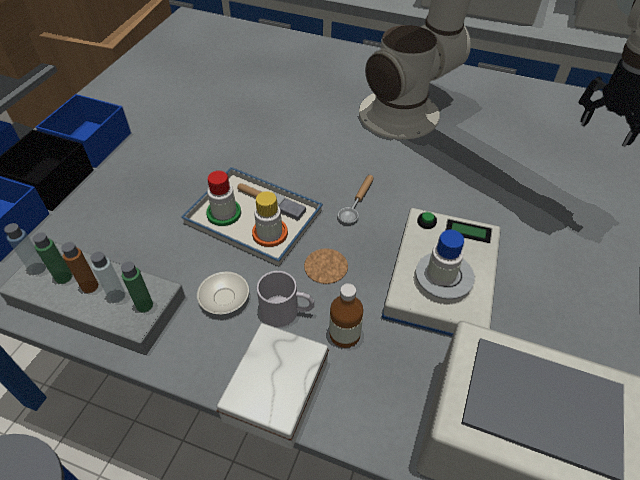

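View pics/top1.png

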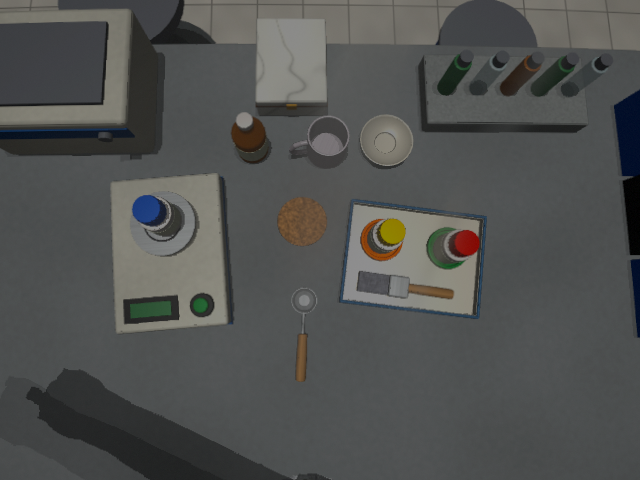

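The scene view shows the blue jar on the pan (cap 450,244), red jar in the green holder (cap 219,183), and the button at (428,219). The top view shows the blue cap at (150,210), red cap (463,243), mat (302,221), pan (163,223) and button (202,305).

```bash
cat > m.py <<'E'
from h import *
D={n:np.load(f"{n}1.npz") for n in("scene","top")}
X={};H={}
for n in D:
    X[n]=pts(P(n),D[n]["d"]);H[n]=cv2.cvtColor(D[n]["im"],cv2.COLOR_RGB2HSV).astype(int)
def mask(n,h0,h1,c,r,s=120,v=40):
    h=H[n];m=((h[...,0]>=h0)&(h[...,0]<=h1)|((h0<0)&(h[...,0]>=180+h0)))&(h[...,1]>s)&(h[...,2]>v)
    vv,uu=np.mgrid[0:480,0:640];return m&(np.hypot(uu-c[0],vv-c[1])<r)
caps={"blue":(105,130,(450,244),(150,210)),"red":(-8,6,(219,183),(463,243)),"yellow":(20,32,(266,202),(391,231))}
for k,(a,b,cs,ct) in caps.items():
    for n,c in(("scene",cs),("top",ct)):
        x=X[n][mask(n,a,b,c,25)];zt=np.percentile(x[:,2],90);t=x[abs(x[:,2]-zt)<.004]
        (cx,cy),r=cv2.minEnclosingCircle(t[:,:2].astype(np.float32))
        print(k,n,len(x),"ztop %.4f"%np.median(t[:,2]),"ctr %.4f %.4f r %.4f"%(cx,cy,r),"mean",t.mean(0).round(4))
# button, pan, holder, mat
for k,a,b,cs,ct,r,s in(("button",50,85,(428,219),(202,305),16,100),("holder",50,85,(223,212),(446,248),30,80),("mat",5,20,(326,266),(302,221),32,60)):
    for n,c in(("scene",cs),("top",ct)):
        x=X[n][mask(n,a,b,c,r,s)];zt=np.percentile(x[:,2],80);t=x[abs(x[:,2]-zt)<.004]
        (cx,cy),rr=cv2.minEnclosingCircle(t[:,:2].astype(np.float32))
        print(k,n,len(x),"z %.4f"%np.median(t[:,2]),"ctr %.4f %.4f r %.4f"%(cx,cy,rr),"pcts",np.percentile(x[:,2],[5,50,95]).round(4))
for n,c in(("scene",(445,275)),("top",(163,223))):
    vv,uu=np.mgrid[0:480,0:640];q=X[n];m=(np.hypot(uu-c[0],vv-c[1])<45)&(abs(q[...,2]-.08)<.006);t=q[m]
    (cx,cy),rr=cv2.minEnclosingCircle(t[:,:2].astype(np.float32));print("pan",n,len(t),np.median(t[:,2]).round(4),"ctr %.4f %.4f r %.4f"%(cx,cy,rr),np.percentile(q[np.hypot(uu-c[0],vv-c[1])<45][:,2],range(0,101,10)).round(3))
E
python3 m.py
```

```text
blue scene 618 ztop 0.1969 ctr 0.6090 0.2516 r 0.0237 mean [0.6098 0.2519 0.1969]
blue top 691 ztop 0.1953 ctr 0.6100 0.2527 r 0.0228 mean [0.6096 0.252  0.1953]
red scene 423 ztop 0.1267 ctr 0.5581 -0.2878 r 0.0234 mean [ 0.5579 -0.2867  0.1266]
red top 593 ztop 0.1249 ctr 0.5576 -0.2873 r 0.0231 mean [ 0.5576 -0.2871  0.125 ]
yellow scene 449 ztop 0.1267 ctr 0.5787 -0.1557 r 0.0234 mean [ 0.5799 -0.1553  0.1268]
yellow top 595 ztop 0.1252 ctr 0.5794 -0.1556 r 0.0230 mean [ 0.5792 -0.1552  0.1252]
button scene 105 z 0.0802 ctr 0.4570 0.1884 r 0.0141 pcts [0.0717 0.0794 0.0828]
button top 182 z 0.0780 ctr 0.4556 0.1876 r 0.0135 pcts [0.0743 0.0779 0.0802]
holder scene 250 z 0.0179 ctr 0.5617 -0.2882 r 0.0425 pcts [0.0096 0.0161 0.0209]
holder top 297 z 0.0169 ctr 0.5597 -0.2868 r 0.0409 pcts [0.0086 0.016  0.0198]
mat scene 1209 z 0.0060 ctr 0.6157 0.0024 r 0.0511 pcts [0.0027 0.0058 0.0089]
mat top 1906 z 0.0042 ctr 0.6187 0.0028 r 0.0499 pcts [0.0014 0.0041 0.0069]
pan scene 1287 0.0812 ctr 0.6043 0.2595 r 0.0623 [0.051 0.056 0.057 0.058 0.058 0.06  0.079 0.082 0.113 0.163 0.954]
pan top 1928 0.0803 ctr 0.6048 0.2587 r 0.0605 [0.05  0.055 0.056 0.057 0.058 0.079 0.08  0.082 0.131 0.192 0.939]
```

Request:
{"name": "apply_moves", "arguments": {"motion": [{"xyz": [-58, -7, -10], "twist": 0.18, "jaw": 1}, {"xyz": [-116, -14, -20], "twist": 0.36, "jaw": 1}, {"xyz": [-174, -21, -30], "twist": 0.54, "jaw": 1}, {"xyz": [-232, -28, -40], "twist": 0.72, "jaw": 1}, {"xyz": [-290, -34, -50], "twist": 0.9, "jaw": 1}], "grip_force": 30}}

```text
time: 0.72
ee_pos: [0.4929, 0.3285, 0.2983]
tcp_rot: [-180.0, 0.0, 101.3]
wrist_force: [0.6, 1.0, -0.4]
opening: 0.0853
grasp_force: 0.0
```

Request:
{"name": "apply_moves", "arguments": {"motion": [{"xyz": [-40, 40, 0], "twist": 0.1, "jaw": 1}, {"xyz": [-80, 80, 0], "twist": 0.203, "jaw": 1}, {"xyz": [-100, 100, 0], "twist": 0.203, "jaw": 1}, {"xyz": [-100, 100, 0], "twist": 0.203, "jaw": 1}]}}

```text
time: 1.23
ee_pos: [0.611, 0.2505, 0.2966]
tcp_rot: [-179.9, 0.1, 89.8]
wrist_force: [0.2, -0.2, -0.2]
opening: 0.085
grasp_force: 0.0
```

Run:
```python
from h import *
p=P("wrist");o=sensors.get_obs();im,d=camera("wrist");save(im,"pics/w1.png");np.savez("w1.npz",im=im,d=d)
print(o["ee_pos"],o["tcp_rot"],o["q"]);print(p[0][0,0],-p[2].T@p[3],p[2][2])
x=pts(p,d);h=cv2.cvtColor(im,cv2.COLOR_RGB2HSV).astype(int)
m=(h[...,0]>=105)&(h[...,0]<=130)&(h[...,1]>120)&(x[...,2]>.15)
if m.any():
    t=x[m];zt=np.percentile(t[:,2],90);t=t[abs(t[:,2]-zt)<.004];print("blue",zt,cv2.minEnclosingCircle(t[:,:2].astype(np.float32)),t.mean(0))
m=(abs(x[...,2]-.08)<.005);t=x[m];t=t[np.hypot(t[:,0]-.6045,t[:,1]-.259)<.07];print("pan",len(t),np.median(t[:,2]),cv2.minEnclosingCircle(t[:,:2].astype(np.float32)),t.min(0),t.max(0))
```

```text
[0.61102717 0.25052428 0.29662004] [-1.79888866e+02  5.48334939e-02  8.98499477e+01] [ 2.22972265e+01  2.35236003e+01  3.78939994e+01  1.04494050e+02
 -8.24406852e-03  1.12447341e+02]
348.52949203800057 [0.61206323 0.32404369 0.42247817] [-0.00256962 -0.29737249 -0.95475808]
blue 0.19606195776888713 ((0.6090946197509766, 0.2502058744430542), 0.022525900974869728) [0.60920606 0.25099764 0.1952519 ]
pan 6393 0.08036453221174938 ((0.603985071182251, 0.256070077419281), 0.06007130444049835) [0.54487254 0.20483762 0.07626042] [0.66357023 0.31527308 0.08498076]
```

View pics/w1.png

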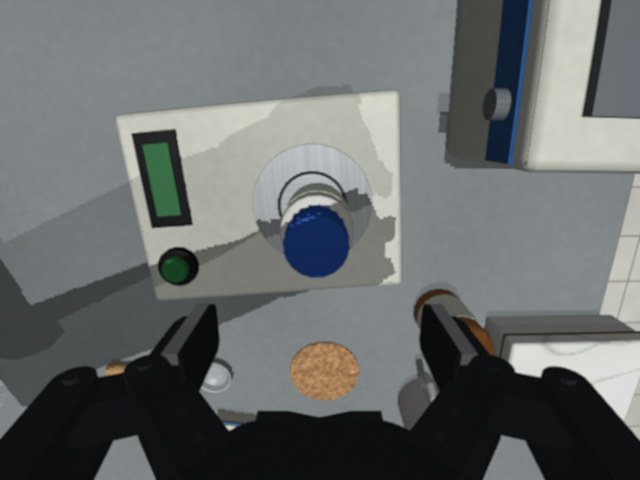

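The wrist view shows the blue cap at (316,241) and the pan centre at (312,205), centred between the open fingers. The measurements agree within 2–3 mm, so I descend.

Request:
{"name": "apply_moves", "arguments": {"motion": [{"xyz": [0, 0, 45], "jaw": 1}, {"xyz": [0, 0, 85], "jaw": 1}, {"xyz": [0, 0, 108], "jaw": 1}, {"xyz": [0, 0, 119], "jaw": 1}, {"xyz": [0, 0, 119], "jaw": 1}]}}

```text
validation failed for argument at $.mo...
```

Request:
{"name": "apply_moves", "arguments": {"motion": [{"xyz": [0, 0, 0], "jaw": 0.4}, {"xyz": [0, 0, 0], "jaw": 0.2}, {"xyz": [0, 0, 0], "jaw": 0}, {"xyz": [0, 0, 0], "jaw": -0.2}, {"xyz": [0, 0, 0], "jaw": -0.2}], "grip_force": 30}}

```text
validation failed for argument at $.mo...
```

Request:
{"name": "apply_moves", "arguments": {"motion": [{"xyz": [0, 0, 45], "twist": 0, "jaw": 1}, {"xyz": [0, 0, 85], "twist": 0, "jaw": 1}, {"xyz": [0, 0, 108], "twist": 0, "jaw": 1}, {"xyz": [0, 0, 119], "twist": 0, "jaw": 1}, {"xyz": [0, 0, 119], "twist": 0, "jaw": 1}]}}

```text
time: 1.9
ee_pos: [0.609, 0.2525, 0.1794]
tcp_rot: [-180.0, 0.0, 90.1]
wrist_force: [0.6, -0.1, 1.0]
opening: 0.0853
grasp_force: 0.0
```

Request:
{"name": "apply_moves", "arguments": {"motion": [{"xyz": [0, 0, 0], "twist": 0, "jaw": 0.4}, {"xyz": [0, 0, 0], "twist": 0, "jaw": 0.2}, {"xyz": [0, 0, 0], "twist": 0, "jaw": 0}, {"xyz": [0, 0, 0], "twist": 0, "jaw": -0.2}, {"xyz": [0, 0, 0], "twist": 0, "jaw": -0.2}], "grip_force": 30}}

```text
time: 2.52
ee_pos: [0.6098, 0.2521, 0.1804]
tcp_rot: [179.9, -0.0, 90.0]
wrist_force: [-0.7, -0.0, 5.5]
opening: 0.0452
grasp_force: 30.4
```

Request:
{"name": "apply_moves", "arguments": {"motion": [{"xyz": [0, 0, -5], "twist": 0, "jaw": -0.2}, {"xyz": [0, 0, -15], "twist": 0, "jaw": -0.2}, {"xyz": [0, 0, -30], "twist": 0, "jaw": -0.2}, {"xyz": [0, 0, -48], "twist": 0, "jaw": -0.2}, {"xyz": [0, 0, -55], "twist": 0, "jaw": -0.2}]}}

```text
time: 3.15
ee_pos: [0.61, 0.2521, 0.2362]
tcp_rot: [179.9, -0.0, 90.0]
wrist_force: [-0.1, 0.9, -3.6]
opening: 0.0454
grasp_force: 31.5
```

Request:
{"name": "apply_moves", "arguments": {"motion": [{"xyz": [-15, 0, 0], "twist": 0, "jaw": -0.2}, {"xyz": [-45, 1, 0], "twist": 0, "jaw": -0.2}, {"xyz": [-85, 3, 0], "twist": 0, "jaw": -0.2}, {"xyz": [-130, 5, 0], "twist": 0, "jaw": -0.2}, {"xyz": [-170, 6, 0], "twist": 0, "jaw": -0.2}]}}

```text
time: 3.78
ee_pos: [0.6151, 0.0795, 0.2335]
tcp_rot: [-179.9, 0.0, 90.0]
wrist_force: [0.6, -0.0, -3.1]
opening: 0.0453
grasp_force: 31.6
```

Request:
{"name": "apply_moves", "arguments": {"motion": [{"xyz": [-35, 0, 0], "twist": 0, "jaw": -0.2}, {"xyz": [-62, 1, 10], "twist": 0, "jaw": -0.2}, {"xyz": [-76, 1, 30], "twist": 0, "jaw": -0.2}, {"xyz": [-79, 1, 60], "twist": 0, "jaw": -0.2}, {"xyz": [-79, 1, 90], "twist": 0, "jaw": -0.2}]}}

```text
time: 4.4
ee_pos: [0.6159, 0.0016, 0.1427]
tcp_rot: [-180.0, 0.0, 89.9]
wrist_force: [0.4, -0.2, -3.1]
opening: 0.0452
grasp_force: 31.6
```

Request:
{"name": "apply_moves", "arguments": {"motion": [{"xyz": [0, 0, 20], "twist": 0, "jaw": -0.2}, {"xyz": [0, 0, 32], "twist": 0, "jaw": -0.2}, {"xyz": [0, 0, 37], "twist": 0, "jaw": -0.2}, {"xyz": [0, 0, 39], "twist": 0, "jaw": -0.2}, {"xyz": [0, 0, 39], "twist": 0, "jaw": -0.2}]}}

```text
time: 5.03
ee_pos: [0.6169, 0.003, 0.1059]
tcp_rot: [179.9, 0.0, 90.0]
wrist_force: [0.9, 0.1, -3.6]
opening: 0.0449
grasp_force: 31.6
```

Request:
{"name": "apply_moves", "arguments": {"motion": [{"xyz": [0, 0, 1], "twist": 0, "jaw": -0.2}, {"xyz": [0, 0, 1.5], "twist": 0, "jaw": -0.2}, {"xyz": [0, 0, 2], "twist": 0, "jaw": -0.2}, {"xyz": [0, 0, 2], "twist": 0, "jaw": -0.2}]}}

```text
time: 5.52
ee_pos: [0.6169, 0.003, 0.1044]
tcp_rot: [179.9, 0.0, 90.0]
wrist_force: [-4.0, -0.4, 6.5]
opening: 0.0451
grasp_force: 32.5
```

Request:
{"name": "apply_moves", "arguments": {"motion": [{"xyz": [0, 0, 0], "twist": 0, "jaw": 0.2}, {"xyz": [0, 0, 0], "twist": 0, "jaw": 0.4}, {"xyz": [0, 0, 0], "twist": 0, "jaw": 0.7}, {"xyz": [0, 0, 0], "twist": 0, "jaw": 1}, {"xyz": [0, 0, 0], "twist": 0, "jaw": 1}]}}

```text
time: 6.15
ee_pos: [0.6166, 0.003, 0.1033]
tcp_rot: [-180.0, 0.0, 90.0]
wrist_force: [0.6, -0.4, 0.4]
opening: 0.0853
grasp_force: 0.0
```

Request:
{"name": "apply_moves", "arguments": {"motion": [{"xyz": [0, 0, -20], "twist": 0, "jaw": 1}, {"xyz": [0, 0, -60], "twist": 0, "jaw": 1}, {"xyz": [0, 0, -110], "twist": 0, "jaw": 1}, {"xyz": [-40, -10, -135], "twist": 0, "jaw": 1}, {"xyz": [-95, -25, -135], "twist": 0, "jaw": 1}]}}

```text
time: 6.78
ee_pos: [0.5924, -0.0922, 0.2408]
tcp_rot: [179.8, 0.0, 90.1]
wrist_force: [0.5, -0.2, -1.2]
opening: 0.0853
grasp_force: 0.0
```

Request:
{"name": "apply_moves", "arguments": {"motion": [{"xyz": [-55, -10, 0], "twist": 0, "jaw": 1}, {"xyz": [-110, -20, 0], "twist": 0, "jaw": 1}, {"xyz": [-165, -30, 0], "twist": 0, "jaw": 1}, {"xyz": [-195, -34, 0], "twist": 0, "jaw": 1}, {"xyz": [-195, -34, 0], "twist": 0, "jaw": 1}]}}

```text
time: 7.4
ee_pos: [0.557, -0.289, 0.2378]
tcp_rot: [-180.0, -0.0, 89.8]
wrist_force: [-0.7, 0.8, -0.5]
opening: 0.0853
grasp_force: 0.0
```

```bash
cat > c.py <<'E'
from h import *
import sys
S={"blue":(105,130),"red":(-8,6),"yellow":(20,32)}
def caps(n,tag=None):
    p=P(n);im,d=camera(n);x=pts(p,d);h=cv2.cvtColor(im,cv2.COLOR_RGB2HSV).astype(int)
    if tag: save(im,f"pics/{tag}.png");np.savez(f"{tag}.npz",im=im,d=d,x=x)
    for k,(a,b) in S.items():
        m=((h[...,0]>=a)&(h[...,0]<=b)|((a<0)&(h[...,0]>=180+a)))&(h[...,1]>120)&(h[...,2]>40)&(x[...,2]>.1)&(x[...,2]<.3)&(x[...,0]>.45)&(x[...,0]<.68)&(abs(x[...,1])<.36)&(d>.05)
        t=x[m]
        if len(t)<60: continue
        zt=np.percentile(t[:,2],90);t=t[abs(t[:,2]-zt)<.004]
        c,r=cv2.minEnclosingCircle(t[:,:2].astype(np.float32));print(n,k,len(t),np.round([*c,zt,r],4),t.mean(0).round(4))
    return p,im,d,x
if __name__=="__main__":
    print(sensors.get_obs()["ee_pos"])
    for i,n in enumerate(sys.argv[2:]): caps(n,sys.argv[1]+n)
E
python3 c.py a_ wrist top
```

```text
[ 0.55699119 -0.28900083  0.23781288]
wrist red 2889 [ 0.5573 -0.2912  0.1261  0.0227] [ 0.5573 -0.2903  0.1253]
wrist yellow 4533 [ 0.5787 -0.1598  0.1262  0.0229] [ 0.5788 -0.1598  0.1253]
top blue 448 [0.6166 0.0039 0.121  0.0224] [0.6166 0.0042 0.1194]
top red 478 [ 0.5575 -0.2874  0.1267  0.0235] [ 0.5577 -0.2874  0.1251]
top yellow 494 [ 0.579  -0.1555  0.1267  0.0231] [ 0.5792 -0.1553  0.1251]
```

Request:
{"name": "apply_moves", "arguments": {"motion": [{"xyz": [0, 0, 45], "twist": 0, "jaw": 1}, {"xyz": [0, 0, 90], "twist": 0, "jaw": 1}, {"xyz": [0, 0, 117], "twist": 0, "jaw": 1}, {"xyz": [0, 0, 129], "twist": 0, "jaw": 1}, {"xyz": [0, 0, 129], "twist": 0, "jaw": 1}]}}

```text
time: 8.12
ee_pos: [0.5578, -0.2861, 0.1094]
tcp_rot: [-180.0, -0.0, 90.1]
wrist_force: [-0.2, -0.8, 0.2]
opening: 0.0851
grasp_force: 0.0
```

Request:
{"name": "apply_moves", "arguments": {"motion": [{"xyz": [0, 0, 0], "twist": 0, "jaw": 0.4}, {"xyz": [0, 0, 0], "twist": 0, "jaw": 0.2}, {"xyz": [0, 0, 0], "twist": 0, "jaw": 0}, {"xyz": [0, 0, 0], "twist": 0, "jaw": -0.2}, {"xyz": [0, 0, 0], "twist": 0, "jaw": -0.2}], "grip_force": 30}}

```text
time: 8.75
ee_pos: [0.5579, -0.2873, 0.1105]
tcp_rot: [179.9, 0.0, 90.0]
wrist_force: [-1.8, -0.4, 6.0]
opening: 0.0452
grasp_force: 30.2
```

Request:
{"name": "apply_moves", "arguments": {"motion": [{"xyz": [0, 0, -5], "twist": 0, "jaw": -0.2}, {"xyz": [0, 0, -20], "twist": 0, "jaw": -0.2}, {"xyz": [0, 0, -45], "twist": 0, "jaw": -0.2}, {"xyz": [0, 0, -80], "twist": 0, "jaw": -0.2}, {"xyz": [0, 0, -120], "twist": 0, "jaw": -0.2}]}}

```text
time: 9.38
ee_pos: [0.5573, -0.2869, 0.2307]
tcp_rot: [-180.0, -0.0, 90.0]
wrist_force: [0.7, -0.6, -2.9]
opening: 0.0452
grasp_force: 31.6
```

Request:
{"name": "apply_moves", "arguments": {"motion": [{"xyz": [0, 0, -30], "twist": 0, "jaw": -0.2}, {"xyz": [15, 2, -50], "twist": 0, "jaw": -0.2}, {"xyz": [45, 5, -55], "twist": 0, "jaw": -0.2}, {"xyz": [90, 9, -55], "twist": 0, "jaw": -0.2}, {"xyz": [140, 13, -55], "twist": 0, "jaw": -0.2}]}}

```text
time: 10.0
ee_pos: [0.5706, -0.146, 0.285]
tcp_rot: [180.0, 0.0, 89.9]
wrist_force: [0.3, 0.2, -2.7]
opening: 0.045
grasp_force: 31.7
```

Request:
{"name": "apply_moves", "arguments": {"motion": [{"xyz": [50, 4, 0], "twist": 0, "jaw": -0.2}, {"xyz": [100, 8, 0], "twist": 0, "jaw": -0.2}, {"xyz": [150, 13, 0], "twist": 0, "jaw": -0.2}, {"xyz": [200, 17, 0], "twist": 0, "jaw": -0.2}, {"xyz": [250, 21, 0], "twist": 0, "jaw": -0.2}]}}

```text
time: 10.62
ee_pos: [0.5915, 0.1046, 0.2851]
tcp_rot: [180.0, -0.0, 90.0]
wrist_force: [1.0, -0.4, -3.5]
opening: 0.0455
grasp_force: 31.8
```

Request:
{"name": "apply_moves", "arguments": {"motion": [{"xyz": [50, 4, 0], "twist": 0, "jaw": -0.2}, {"xyz": [95, 8, 0], "twist": 0, "jaw": -0.2}, {"xyz": [130, 11, 0], "twist": 0, "jaw": -0.2}, {"xyz": [150, 13, 0], "twist": 0, "jaw": -0.2}, {"xyz": [155, 13, 0], "twist": 0, "jaw": -0.2}]}}

```text
time: 11.25
ee_pos: [0.6046, 0.2586, 0.2842]
tcp_rot: [-180.0, 0.0, 90.1]
wrist_force: [0.1, -0.6, -3.3]
opening: 0.0452
grasp_force: 31.7
```

```bash
cat > meas.py <<'E'
from c import *
print(sensors.get_obs()["ee_pos"])
def kasa(t):
    A=np.c_[2*t[:,:2],np.ones(len(t))];s=np.linalg.lstsq(A,(t[:,:2]**2).sum(1),rcond=None)[0];return s[:2],np.sqrt(s[2]+s[0]**2+s[1]**2)
for n in("top","scene","wrist"):
    p,im,d,x=caps(n,"b_"+n);h=cv2.cvtColor(im,cv2.COLOR_RGB2HSV).astype(int)
    for k,c,a,b,R,zz in(("holder",(.559,-.287),50,85,.06,(.012,.022)),("button",(.4563,.188),50,85,.022,(.07,.09)),("pan",(.6045,.2585),0,180,.075,(.076,.085))):
        r=np.hypot(x[...,0]-c[0],x[...,1]-c[1])
        m=(r<R)&(x[...,2]>zz[0])&(x[...,2]<zz[1])&(h[...,0]>=a)&(h[...,0]<=b)
        if k!="pan": m&=h[...,1]>80
        t=x[m]
        if len(t)<40: print(n,k,"-",len(t));continue
        (cc,rr)=cv2.minEnclosingCircle(t[:,:2].astype(np.float32))
        print(n,k,len(t),"z %.4f"%np.median(t[:,2]),"circ",np.round([*cc,rr],4),"box",t.min(0)[:2].round(4),t.max(0)[:2].round(4))
    # holder floor
    r=np.hypot(x[...,0]-.56,x[...,1]+.287);t=x[(r<.025)&(d>.05)];print("floor",len(t),np.median(t[:,2]) if len(t) else None)
    # dark ring on pan
    r=np.hypot(x[...,0]-.6045,x[...,1]-.2585);m=(r<.048)&(abs(x[...,2]-.08)<.008)&(h[...,2]<70)
    t=onz(p,np.argwhere(m)[:,::-1],.0805) if m.sum()>30 else None
    if t is not None: print("ring",len(t),kasa(t))
E
python3 meas.py
```

```text
[0.60462398 0.2586414  0.28421451]
top blue 450 [0.6168 0.0042 0.121  0.0224] [0.6168 0.004  0.1194]
top red 422 [0.6067 0.2544 0.2995 0.0225] [0.608  0.2491 0.2985]
top yellow 485 [ 0.5797 -0.1554  0.1268  0.0231] [ 0.5795 -0.1552  0.1252]
top holder 435 z 0.0162 circ [ 0.5594 -0.2877  0.0417] box [ 0.5192 -0.3279] [ 0.5998 -0.247 ]
top button 179 z 0.0778 circ [0.4552 0.1873 0.014 ] box [0.4424 0.1735] [0.4676 0.2007]
top pan 2456 z 0.0803 circ [0.605  0.2585 0.0605] box [0.5456 0.1986] [0.665  0.3166]
floor 471 0.010197013091602147
ring 681 (array([0.60184701, 0.252341  ]), np.float64(0.02498624351421617))
scene blue 249 [0.6162 0.0045 0.1224 0.0238] [0.6166 0.0037 0.1209]
scene red 42 [0.6115 0.2574 0.2988 0.0244] [0.6125 0.2546 0.298 ]
scene yellow 224 [ 0.5794 -0.1549  0.1281  0.0233] [ 0.58   -0.1556  0.1269]
scene holder 440 z 0.0146 circ [ 0.5583 -0.2866  0.0431] box [ 0.5195 -0.328 ] [ 0.5994 -0.2462]
scene button 107 z 0.0789 circ [0.4574 0.1891 0.0166] box [0.443  0.1734] [0.4685 0.2032]
scene pan 2149 z 0.0816 circ [0.6039 0.2566 0.062 ] box [0.5436 0.1988] [0.665  0.3176]
floor 239 0.011586685868131386
ring 167 (array([0.60469153, 0.25807286]), np.float64(0.03215456318292479))
wrist red 8983 [0.6053 0.2533 0.2997 0.0237] [0.6057 0.2556 0.2991]
wrist holder - 0
wrist button 542 z 0.0779 circ [0.4549 0.185  0.0139] box [0.4412 0.1724] [0.4681 0.1986]
wrist pan 7442 z 0.0804 circ [0.6041 0.2562 0.0599] box [0.5454 0.2204] [0.6638 0.3156]
floor 0 None
ring 157 (array([0.60438543, 0.25591246]), np.float64(0.03292569355136691))
```

Request:
{"name": "apply_moves", "arguments": {"motion": [{"xyz": [0, 0, 30], "twist": 0, "jaw": -0.2}, {"xyz": [0, 0, 65], "twist": 0, "jaw": -0.2}, {"xyz": [0, 0, 90], "twist": 0, "jaw": -0.2}, {"xyz": [0, 0, 100], "twist": 0, "jaw": -0.2}, {"xyz": [0, 0, 102], "twist": 0, "jaw": -0.2}]}}

```text
time: 12.02
ee_pos: [0.6047, 0.2572, 0.1826]
tcp_rot: [180.0, 0.0, 89.9]
wrist_force: [-0.5, 0.1, -3.3]
opening: 0.0453
grasp_force: 31.9
```

Request:
{"name": "apply_moves", "arguments": {"motion": [{"xyz": [0, 0, 0.5], "twist": 0, "jaw": -0.2}, {"xyz": [0, 0, 1], "twist": 0, "jaw": -0.2}, {"xyz": [0, 0, 1.5], "twist": 0, "jaw": -0.2}, {"xyz": [0, 0, 1.5], "twist": 0, "jaw": -0.2}]}}

```text
time: 12.52
ee_pos: [0.6047, 0.2581, 0.1809]
tcp_rot: [180.0, -0.0, 90.0]
wrist_force: [-0.6, 0.0, -3.0]
opening: 0.0453
grasp_force: 31.9
```

Request:
{"name": "apply_moves", "arguments": {"motion": [{"xyz": [0, 0, 0.5], "twist": 0, "jaw": -0.2}, {"xyz": [0, 0, 1], "twist": 0, "jaw": -0.2}, {"xyz": [0, 0, 1], "twist": 0, "jaw": -0.2}]}}

```text
time: 12.9
ee_pos: [0.6047, 0.2581, 0.1806]
tcp_rot: [180.0, -0.0, 90.0]
wrist_force: [-2.1, -0.4, 4.5]
opening: 0.0448
grasp_force: 32.5
```

Request:
{"name": "apply_moves", "arguments": {"motion": [{"xyz": [0, 0, 0], "twist": 0, "jaw": 0.2}, {"xyz": [0, 0, 0], "twist": 0, "jaw": 0.4}, {"xyz": [0, 0, 0], "twist": 0, "jaw": 0.7}, {"xyz": [0, 0, 0], "twist": 0, "jaw": 1}, {"xyz": [0, 0, 0], "twist": 0, "jaw": 1}]}}

```text
time: 13.52
ee_pos: [0.6046, 0.258, 0.1797]
tcp_rot: [180.0, 0.0, 90.0]
wrist_force: [0.2, 0.6, 0.6]
opening: 0.0855
grasp_force: 0.0
```

Request:
{"name": "apply_moves", "arguments": {"motion": [{"xyz": [0, 0, -20], "twist": 0, "jaw": 1}, {"xyz": [0, 0, -60], "twist": 0, "jaw": 1}, {"xyz": [-50, 3, -65], "twist": 0, "jaw": 1}, {"xyz": [-105, 6, -65], "twist": 0, "jaw": 1}, {"xyz": [-160, 9, -65], "twist": 0, "jaw": 1}]}}

```text
time: 14.15
ee_pos: [0.6136, 0.0966, 0.2449]
tcp_rot: [180.0, 0.0, 90.0]
wrist_force: [0.2, -0.1, -0.4]
opening: 0.0854
grasp_force: 0.0
```

Request:
{"name": "apply_moves", "arguments": {"motion": [{"xyz": [-55, 2, 0], "twist": 0, "jaw": 1}, {"xyz": [-94, 3, 20], "twist": 0, "jaw": 1}, {"xyz": [-94, 3, 70], "twist": 0, "jaw": 1}, {"xyz": [-94, 3, 70], "twist": 0, "jaw": 1}]}}

```text
time: 14.65
ee_pos: [0.6146, 0.0035, 0.1709]
tcp_rot: [-179.6, -0.0, 89.9]
wrist_force: [-1.0, -0.1, -0.2]
opening: 0.0856
grasp_force: 0.0
```

```bash
python3 c.py d_ top scene
```

```text
[0.61455227 0.00348944 0.17094343]
top red 609 [0.6046 0.2567 0.1964 0.0229] [0.6044 0.2563 0.1952]
top yellow 477 [ 0.5789 -0.1551  0.127   0.023 ] [ 0.5792 -0.1552  0.1254]
scene blue 193 [0.6158 0.0046 0.1225 0.0235] [0.6178 0.0072 0.1209]
scene red 339 [0.6045 0.2565 0.198  0.0235] [0.6047 0.256  0.1968]
scene yellow 214 [ 0.5811 -0.1561  0.1283  0.0239] [ 0.5798 -0.1554  0.127 ]
```

Request:
{"name": "apply_moves", "arguments": {"motion": [{"xyz": [0, 0, 35], "twist": 0, "jaw": 1}, {"xyz": [0, 0, 60], "twist": 0, "jaw": 1}, {"xyz": [0, 0, 71.5], "twist": 0, "jaw": 1}, {"xyz": [0, 0, 71.5], "twist": 0, "jaw": 1}]}}

```text
time: 15.25
ee_pos: [0.6171, 0.0044, 0.1044]
tcp_rot: [179.9, 0.0, 90.0]
wrist_force: [-0.2, -0.4, -0.1]
opening: 0.0856
grasp_force: 0.0
```

Request:
{"name": "apply_moves", "arguments": {"motion": [{"xyz": [0, 0, 0], "twist": 0, "jaw": 0.4}, {"xyz": [0, 0, 0], "twist": 0, "jaw": 0.2}, {"xyz": [0, 0, 0], "twist": 0, "jaw": 0}, {"xyz": [0, 0, 0], "twist": 0, "jaw": -0.2}, {"xyz": [0, 0, 0], "twist": 0, "jaw": -0.2}], "grip_force": 30}}

```text
time: 15.88
ee_pos: [0.6169, 0.004, 0.1044]
tcp_rot: [179.9, -0.0, 90.0]
wrist_force: [-2.3, 0.9, 6.4]
opening: 0.0454
grasp_force: 30.2
```

Request:
{"name": "apply_moves", "arguments": {"motion": [{"xyz": [0, 0, -5], "twist": 0, "jaw": -0.2}, {"xyz": [0, 0, -25], "twist": 0, "jaw": -0.2}, {"xyz": [0, 0, -65], "twist": 0, "jaw": -0.2}, {"xyz": [0, 0, -115], "twist": 0, "jaw": -0.2}, {"xyz": [0, 0, -165], "twist": 0, "jaw": -0.2}]}}

```text
time: 16.5
ee_pos: [0.6162, 0.004, 0.2693]
tcp_rot: [-179.9, 0.0, 90.0]
wrist_force: [1.4, 0.8, -4.1]
opening: 0.0446
grasp_force: 32.2
```

Request:
{"name": "apply_moves", "arguments": {"motion": [{"xyz": [-20, -4, -5], "twist": 0, "jaw": -0.2}, {"xyz": [-65, -13, -10], "twist": 0, "jaw": -0.2}, {"xyz": [-115, -23, -10], "twist": 0, "jaw": -0.2}, {"xyz": [-165, -33, -10], "twist": 0, "jaw": -0.2}, {"xyz": [-215, -43, -10], "twist": 0, "jaw": -0.2}]}}

```text
time: 17.12
ee_pos: [0.5725, -0.2131, 0.2766]
tcp_rot: [-179.9, -0.0, 90.0]
wrist_force: [0.3, 0.2, -3.1]
opening: 0.045
grasp_force: 32.3
```

Request:
{"name": "apply_moves", "arguments": {"motion": [{"xyz": [-40, -8, 0], "twist": 0, "jaw": -0.2}, {"xyz": [-65, -12, 0], "twist": 0, "jaw": -0.2}, {"xyz": [-76, -14.3, 0], "twist": 0, "jaw": -0.2}, {"xyz": [-76, -14.3, 30], "twist": 0, "jaw": -0.2}, {"xyz": [-76, -14.3, 75], "twist": 0, "jaw": -0.2}]}}

```text
time: 17.75
ee_pos: [0.5596, -0.287, 0.2028]
tcp_rot: [179.9, 0.0, 90.0]
wrist_force: [0.5, -0.6, -3.4]
opening: 0.0449
grasp_force: 32.4
```

Request:
{"name": "apply_moves", "arguments": {"motion": [{"xyz": [0, 0, 35], "twist": 0, "jaw": -0.2}, {"xyz": [0, 0, 60], "twist": 0, "jaw": -0.2}, {"xyz": [0, 0, 70], "twist": 0, "jaw": -0.2}, {"xyz": [0, 0, 70], "twist": 0, "jaw": -0.2}]}}

```text
time: 18.25
ee_pos: [0.5591, -0.2866, 0.1329]
tcp_rot: [-179.9, -0.0, 90.0]
wrist_force: [0.4, 0.3, -3.3]
opening: 0.0453
grasp_force: 32.2
```

```bash
python3 c.py e_ top
```

```text
[ 0.55909008 -0.28659666  0.13287278]
top blue 237 [ 0.5613 -0.2788  0.1493  0.0212] [ 0.5607 -0.2753  0.1478]
top red 597 [0.6046 0.257  0.1966 0.023 ] [0.6047 0.2564 0.1952]
top yellow 477 [ 0.5797 -0.1552  0.1269  0.0233] [ 0.5794 -0.155   0.1253]
```

Request:
{"name": "apply_moves", "arguments": {"motion": [{"xyz": [0, 0, 10], "twist": 0, "jaw": -0.2}, {"xyz": [0, 0, 17], "twist": 0, "jaw": -0.2}, {"xyz": [0, 0, 21], "twist": 0, "jaw": -0.2}, {"xyz": [0, 0, 22], "twist": 0, "jaw": -0.2}, {"xyz": [0, 0, 22], "twist": 0, "jaw": -0.2}]}}

```text
time: 18.92
ee_pos: [0.5594, -0.287, 0.1114]
tcp_rot: [180.0, 0.0, 90.0]
wrist_force: [-0.8, 0.9, -4.7]
opening: 0.045
grasp_force: 32.4
```

Request:
{"name": "apply_moves", "arguments": {"motion": [{"xyz": [0, 0, 0.5], "twist": 0, "jaw": -0.2}, {"xyz": [0, 0, 1], "twist": 0, "jaw": -0.2}, {"xyz": [0, 0, 1.5], "twist": 0, "jaw": -0.2}, {"xyz": [0, 0, 1.5], "twist": 0, "jaw": -0.2}]}}

```text
time: 19.42
ee_pos: [0.5594, -0.2871, 0.1105]
tcp_rot: [180.0, 0.0, 90.0]
wrist_force: [-1.9, 0.6, 3.7]
opening: 0.045
grasp_force: 32.8
```

Request:
{"name": "apply_moves", "arguments": {"motion": [{"xyz": [0, 0, 0], "twist": 0, "jaw": 0.2}, {"xyz": [0, 0, 0], "twist": 0, "jaw": 0.4}, {"xyz": [0, 0, 0], "twist": 0, "jaw": 0.7}, {"xyz": [0, 0, 0], "twist": 0, "jaw": 1}, {"xyz": [0, 0, 0], "twist": 0, "jaw": 1}]}}

```text
time: 20.05
ee_pos: [0.5593, -0.287, 0.1098]
tcp_rot: [180.0, -0.0, 90.0]
wrist_force: [0.1, 0.1, -0.3]
opening: 0.0856
grasp_force: 0.0
```

Request:
{"name": "apply_moves", "arguments": {"motion": [{"xyz": [0, 0, -20], "twist": 0, "jaw": 1}, {"xyz": [0, 0, -70], "twist": 0, "jaw": 1}, {"xyz": [0, 0, -120], "twist": 0, "jaw": 1}, {"xyz": [30, -10, -140], "twist": 0, "jaw": 1}, {"xyz": [85, -25, -140], "twist": 0, "jaw": 0}]}}

```text
time: 20.68
ee_pos: [0.5348, -0.2024, 0.2514]
tcp_rot: [179.8, 0.1, 89.9]
wrist_force: [0.3, 1.0, 0.4]
opening: 0.0695
grasp_force: 0.0
```

Request:
{"name": "apply_moves", "arguments": {"motion": [{"xyz": [55, -15, 0], "twist": 0, "jaw": -1}, {"xyz": [110, -30, 0], "twist": 0, "jaw": -1}, {"xyz": [165, -45, 0], "twist": 0, "jaw": -1}, {"xyz": [220, -60, 0], "twist": 0, "jaw": -1}, {"xyz": [275, -70, 0], "twist": 0, "jaw": -1}]}}

```text
time: 21.3
ee_pos: [0.4635, 0.0746, 0.2501]
tcp_rot: [179.9, -0.0, 90.0]
wrist_force: [1.3, 0.1, 0.0]
opening: -0.0003
grasp_force: 0.0
```

Request:
{"name": "apply_moves", "arguments": {"motion": [{"xyz": [50, -5, 0], "twist": 0, "jaw": -1}, {"xyz": [100, -8, 20], "twist": 0, "jaw": -1}, {"xyz": [115, -8.5, 60], "twist": 0, "jaw": -1}, {"xyz": [115, -8.5, 100], "twist": 0, "jaw": -1}, {"xyz": [115, -8.5, 100], "twist": 0, "jaw": -1}]}}

```text
time: 21.92
ee_pos: [0.4543, 0.1876, 0.1473]
tcp_rot: [-179.7, 0.1, 90.0]
wrist_force: [-0.2, -1.1, 0.4]
opening: 0.0004
grasp_force: 0.0
```

```bash
python3 c.py f_ top scene wrist
python3 - <<'E'
from h import *
a=cv2.imread("pics/f_scene.png")[150:330,180:520];b=cv2.imread("pics/f_wrist.png")
cv2.imwrite("pics/f_mix.png",np.hstack([cv2.resize(a,(420,300),interpolation=cv2.INTER_CUBIC),cv2.resize(b,(380,300))]))
E
```

```text
[0.45425085 0.18764558 0.14732768]
top blue 464 [ 0.559  -0.286   0.1266  0.0231] [ 0.5592 -0.2867  0.125 ]
top red 603 [0.6047 0.257  0.1966 0.023 ] [0.6047 0.2564 0.1952]
top yellow 479 [ 0.5795 -0.1555  0.1269  0.023 ] [ 0.5794 -0.1554  0.1253]
scene blue 199 [ 0.559  -0.2877  0.1279  0.0238] [ 0.5589 -0.2864  0.1266]
scene red 333 [0.6032 0.256  0.1981 0.0236] [0.6044 0.2561 0.1969]
scene yellow 218 [ 0.5796 -0.1572  0.1281  0.0244] [ 0.5799 -0.1559  0.1268]
```

View pics/f_mix.png

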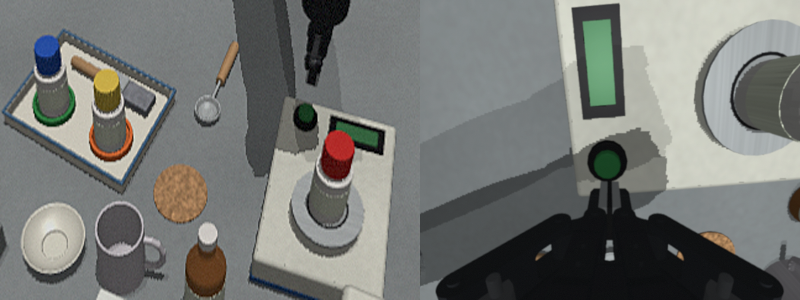

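Picture: the blue jar stands in the green holder, the red jar stands on the pan ring, and the shut fingers are over the button (607,160). Both jars stand at the right heights, so I press.

Request:
{"name": "apply_moves", "arguments": {"motion": [{"xyz": [0, 0, 25], "twist": 0, "jaw": -1}, {"xyz": [0, 0, 42], "twist": 0, "jaw": -1}, {"xyz": [0, 0, 50], "twist": 0, "jaw": -1}, {"xyz": [0, 0, 52], "twist": 0, "jaw": -1}, {"xyz": [0, 0, 52], "twist": 0, "jaw": -1}]}}

```text
time: 22.7
ee_pos: [0.4561, 0.1881, 0.0984]
tcp_rot: [180.0, -0.0, 90.0]
wrist_force: [-0.1, 0.2, 1.0]
opening: -0.0003
grasp_force: 0.0
```

Request:
{"name": "apply_moves", "arguments": {"motion": [{"xyz": [0, 0, 1], "twist": 0, "jaw": -1}, {"xyz": [0, 0, 2], "twist": 0, "jaw": -1}, {"xyz": [0, 0, 3], "twist": 0, "jaw": -1}, {"xyz": [0, 0, 4], "twist": 0, "jaw": -1}, {"xyz": [0, 0, 4], "twist": 0, "jaw": -1}]}}

```text
time: 23.32
ee_pos: [0.4559, 0.188, 0.0939]
tcp_rot: [180.0, -0.0, 90.0]
wrist_force: [0.8, -0.0, 1.9]
opening: 0.0002
grasp_force: 0.8
```

Request:
{"name": "apply_moves", "arguments": {"motion": [{"xyz": [0, 0, 1], "twist": 0, "jaw": -1}, {"xyz": [0, 0, 2], "twist": 0, "jaw": -1}, {"xyz": [0, 0, 2], "twist": 0, "jaw": -1}]}}

```text
time: 23.7
ee_pos: [0.4559, 0.1881, 0.0918]
tcp_rot: [180.0, -0.0, 90.0]
wrist_force: [0.1, -0.0, 3.2]
opening: -0.0002
grasp_force: 1.3
```

Request:
{"name": "apply_moves", "arguments": {"motion": [{"xyz": [0, 0, 1], "twist": 0, "jaw": -1}, {"xyz": [0, 0, 2], "twist": 0, "jaw": -1}, {"xyz": [0, 0, 2], "twist": 0, "jaw": -1}]}}

```text
time: 24.08
ee_pos: [0.4559, 0.188, 0.0898]
tcp_rot: [180.0, -0.0, 90.0]
wrist_force: [-0.1, -0.2, 3.4]
opening: 0.0001
grasp_force: 1.7
```

Request:
{"name": "apply_moves", "arguments": {"motion": [{"xyz": [0, 0, 0.5], "twist": 0, "jaw": -1}, {"xyz": [0, 0, 1], "twist": 0, "jaw": -1}, {"xyz": [0, 0, 1], "twist": 0, "jaw": -1}]}}

```text
time: 24.45
ee_pos: [0.4559, 0.188, 0.089]
tcp_rot: [180.0, -0.0, 90.0]
wrist_force: [-1.0, 0.5, 4.8]
opening: -0.0002
grasp_force: 2.7
```

Request:
{"name": "apply_moves", "arguments": {"motion": [{"xyz": [0, 0, 0.5], "twist": 0, "jaw": -1}, {"xyz": [0, 0, 0.5], "twist": 0, "jaw": -1}]}}

```text
time: 24.7
ee_pos: [0.4559, 0.188, 0.0889]
tcp_rot: [180.0, -0.0, 90.0]
wrist_force: [-1.6, -1.2, 8.8]
opening: 0.0001
grasp_force: 4.4
```

Request:
{"name": "apply_moves", "arguments": {"motion": [{"xyz": [0, 0, -5], "twist": 0, "jaw": -1}, {"xyz": [0, 0, -20], "twist": 0, "jaw": -1}, {"xyz": [0, 0, -70], "twist": 0, "jaw": -1}, {"xyz": [0, -40, -120], "twist": 0, "jaw": -1}, {"xyz": [0, -80, -150], "twist": 0, "jaw": -1}]}}

```text
time: 25.32
ee_pos: [0.375, 0.1879, 0.2409]
tcp_rot: [179.9, -0.0, 90.0]
wrist_force: [0.0, 0.7, -0.4]
opening: -0.0
grasp_force: 0.0
```

Request:
{"name": "apply_moves", "arguments": {"motion": [{"xyz": [0, 0, 0], "twist": 0, "jaw": -1}, {"xyz": [0, 0, 0], "twist": 0, "jaw": -1}]}}

```text
time: 25.58
ee_pos: [0.376, 0.188, 0.2382]
tcp_rot: [180.0, 0.0, 90.0]
wrist_force: [0.7, 0.2, -0.0]
opening: -0.0001
grasp_force: 0.0
```

```bash
python3 meas.py | grep -v wrist; cp pics/b_top.png pics/g_top.png
```

```text
[0.37601261 0.18804042 0.23818388]
top blue 449 [ 0.5589 -0.2863  0.1269  0.0228] [ 0.5587 -0.2865  0.1253]
top red 595 [0.6048 0.2566 0.1968 0.0229] [0.6047 0.2563 0.1953]
top yellow 482 [ 0.5795 -0.1555  0.1267  0.023 ] [ 0.5793 -0.1554  0.1252]
top holder 205 z 0.0165 circ [ 0.5597 -0.2877  0.0412] box [ 0.5191 -0.3193] [ 0.5996 -0.2473]
top button 177 z 0.0782 circ [0.4553 0.1888 0.0144] box [0.4425 0.1748] [0.4676 0.2019]
top pan 1906 z 0.0802 circ [0.6054 0.2588 0.0607] box [0.5457 0.1984] [0.6653 0.319 ]
floor 731 0.1240463607059602
ring 133 (array([0.6059789 , 0.25917593]), np.float64(0.03260122955542637))
scene blue 202 [ 0.5584 -0.2855  0.1278  0.0243] [ 0.559  -0.2866  0.1265]
scene red 340 [0.6034 0.2547 0.198  0.024 ] [0.6043 0.2559 0.1968]
scene yellow 216 [ 0.5791 -0.1564  0.1284  0.0239] [ 0.58   -0.1556  0.1269]
scene holder 185 z 0.0170 circ [ 0.5614 -0.2869  0.0427] box [ 0.5245 -0.3295] [ 0.6    -0.2443]
scene button 110 z 0.0792 circ [0.4535 0.1887 0.0157] box [0.4379 0.1741] [0.4691 0.2006]
scene pan 1304 z 0.0813 circ [0.6046 0.2572 0.0626] box [0.554  0.1986] [0.6654 0.3174]
floor 565 0.11480886664953416
ring 73 (array([0.60103614, 0.25859904]), np.float64(0.033077038373249996))
floor 0 None
ring 368 (array([0.60446958, 0.25579227]), np.float64(0.03280275891306306))
```

View pics/g_top.png

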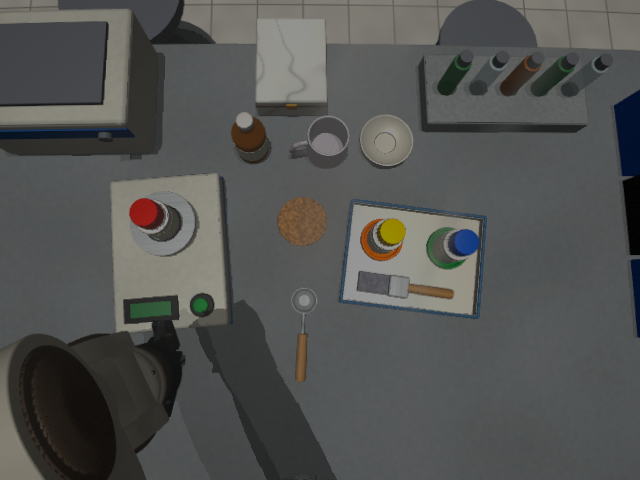

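The top view shows red on the pan (145,213), blue in the green holder (465,243), the other objects unmoved and the button released. The press reached its end stop at 8.8 N.

```bash
python3 -c "
from workcell import bot
print(bot.job_done())"
```

```text
the job is handed in; nothing more can be done
None
```

The jars are swapped: blue stands in the green holder and red on the pan, about 2 mm off its middle. The green button was then pressed to its stop at about 9 N, and the job was handed in at about 26 s.

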